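Clamp the microplate on the plate shaker

ROBOT

A 6-joint arm with a two-finger parallel gripper is mounted at the origin on the work surface. World frame = base frame: x ahead of the robot, y to its left, z up, the work surface at z = 0. Lengths are in m, angles in rad, forces in N, time in s.
With the tool pointing down it reaches from about 0.325 to 0.775 m from the base axis. Payload 5.5 kg.
Tool frame: the origin (TCP) lies on the centre line of the jaws, within the pads' length; the fingertips stand 22 mm ahead of it and the grasp point (between the pads) lies 3 mm ahead of it; z points along the fingers, y is the direction in which the jaws open and shut (so a half turn about z gives the same grasp; the last joint's range is limited). The gripper opens to 88 mm and grips with 3 to 60 N. Pads are 20 mm wide; open, the fingers measure 115 mm over their backs; the gripper's body (75 mm by 178 mm) begins 61 mm behind the grasp point.
Start: joints at [1.222, 0.091, 1.231, -0, 1.82, -0.057], TCP at [0.173, 0.575, 0.219] pointing down, gripper open.
Joint ranges: [-2.87, 2.87], [-0.86, 2.18], [0.17, 2.46], [-1.51, 4.65], [0.06, 2.69], [-2.65, 2.65]. Speed limits (rad/s): [2.57, 2.57, 3.01, 3.14, 3.14, 3.14].

INTERFACE

Orientations are given as a rotation vector (axis times angle).
In Python, from station import status, vision, robot gives the robot as it stands.
- The arm moves only by the tool apply_moves, never from a script. Its argument "targets" is a list of rows, each a list of 6 numbers: the shift along the tool's x, y, z in units of 30 mm (1.0 is 30 mm), then the turn, a rotation vector about the tool's x, y, z in units of 6 degrees (1.0 is 6 degrees). A call has 1 to 12 rows; each row is the pose to reach, as a shift and turn from the pose commanded when the call began, along the tool's axes at that moment; what a row does not reach only later rows make up. A row lasts 1/10 s, in which the tool goes at most 50 mm and 8.59 degrees, less where a joint would pass 70% of its speed; a pose out of reach is approached as far as the arm can. A call with a gripper value outside its range is refused whole. "hand" is the finger opening in mm, from 0 to 87.8, set as the call begins (left out, the last holds). The fingers move at their own pace and stop on an object; the grip force is fixed at half the most. Time passes only in rows, so rows that repeat a pose let the fingers close. It gives the time, the measured TCP pose, the force and the opening at its end, in the units of the state.
- status.read_state(): the state, without advancing time (a new reading comes with each control period).
- vision.snapshot(name): name is "side" or "top" or "wrist"; returns the picture (480x640x3 uint8, red, green, blue); there is no depth.
- vision.calibration(name): a dict with "camera_matrix" (3x3 intrinsics, pixels), "k1" (the pictures are not rectified: a ray, as slopes to the right and down, at radius r is drawn at 1 + k1 r^2 times it, then the intrinsics apply), "R" (3x3) and "t" (3): a world point X has camera coordinates R X + t; the wrist camera has in their place "mount" (4x4, takes a point from camera to tool coordinates, whose origin is the TCP and whose axes are the flange's). Camera axes: x right, y down, z forward; pixel columns grow to the right and rows downward; lengths in m; the calibration is good to about 2 mm. A picture is of the moment at which its call begins: read the wrist's pose just before it. calibration takes no time and is no camera call.
- robot.hand_in(): hands the job in, once; it reports no verdict.
The state is a dict: "t": time; "qpos": joint angles; "joint_vel": joint speeds; "joint_torque": joint torques, N m; "tool_pos": TCP position; "tool_rot": TCP orientation; "force": force on the tool from outside, world axes, zero at the start; "wrist_torque": the same for the moment, N m; "gripper_width": finger opening in m.
Only numpy, scipy, OpenCV 4.12 (cv2) and the standard library are available. Lean on these libraries where they do the work, as an engineer would, in place of code of your own. Each camera call takes 0.05 s, during which the arm holds its last target.

TASK

Clamp the microplate down on the plate shaker without picking anything up: with the outside of a finger, push the blue tab to swing the steel clamp strap fully across the plate to its stop, and only then push the orange cam lever all the way down so that the rubber pad presses on the plate. Leave the plate seated in its nest, do not displace the bottle, tube rack or flask standing around the shaker, and finish with the hand clear.

Things in the scene. Friction and masses are not known exactly. Their poses are not given: they have to be found in the camera images.
- shaker: White plate shaker, grey deck, fixed on the bench, 236 (x) by 256 (y) mm, deck top at z 60. Origin: centre of its underside; x points away from its front panel, z up. Below, (x, y, z) in mm are in this frame. Strap pivot post at (72, 0). Latch block under the closed strap's free end at (-85, 0), 36 by 34 mm, up to z 92. Nest of low rails (up to z 70) around (0, 0).
- pivot (a point): Point on the strap's upright pivot axis at the height of the strap's underside: (72, 0, 86) in the shaker frame.
- strap (a joint): Swing of the clamp strap about its upright pivot, rad. 0 = fully across the plate, at its stop, running along the shaker's -x to the latch block; grows to 1.6 as it opens towards the shaker's +y (it runs from the pivot along (-cos q, sin q)). About 2 N at the tab moves it; it stays where left. Steel, 173 mm long, 22 wide, 6 thick, top at z 92. It carries the lever.
- strap_tab (a point): Centre of the blue upright finger tab on the strap, 100 mm from the pivot axis, at z 106. The tab is a plate 34 mm long along the strap, 4 mm thick, from z 91 to 121. To close the strap, push the face that looks towards larger angles, i.e. push along (-sin q, -cos q) in the shaker frame, q being the strap angle.
- lever (a joint): Cam lever on the strap's free end: angle, rad, about its level pin (along the strap, 157 mm from the pivot axis; at (-85, 0, 98) when the strap is closed). 0 = raised, leaning 35 degrees from upright to the strap's closing side; 0.96 = down on its stop, level (closed: along the shaker's -y). Takes 2 to 5 N at the tip; stays where left. Lowers the rubber pad 7.8 mm per rad.
- lever_tip (a point): Free end of the cam lever, on its mid-line, 70 mm from the pin; with strap closed and lever down it is at (-85, -70, 98) in the shaker frame. The last 26 mm are an orange paddle 26 mm wide (along the strap) and 8 mm thick; the rest is a dark bar 12 mm wide, 8 mm thick. It swings with the strap.
- plate: Loose white 24-well microplate, 85.5 by 127.8 by 14.5 mm, lying in the nest with its underside on the deck (origin: centre of the underside, at z 60 mm) and its top at 74.5 mm. It has about 2 mm play in the nest.
- pad: Round black rubber pad, 36 mm across, under the strap, 60 mm from the pivot axis; origin at the centre of its underside, 81 mm above the bench while the lever stands at 0. It presses on the plate only with the lever down.
- bottle: Loose clear reagent bottle with a blue cap, 60 mm in diameter, 125 mm tall, standing on the bench; origin at the centre of its underside. Bystander.
- rack: Loose red tube rack with a few white tubes, 70 by 100 mm, 68 mm tall, on the bench; origin at the centre of its underside. Bystander.
- flask: Loose green-tinted conical flask, 80 mm across the foot, 122 mm tall, on the bench; origin at the centre of its underside. Bystander.
Not all that is in view belongs to the job. Several things have the shape of the plate; the one meant has the colours described above.

How it is judged:
By the outcome, as a careful person would: the job done as asked, in the order asked, and still so for the second after the job is handed in, with the robot touching nothing.
It also fails if it takes over 45 s, if anything falls off the work surface, if the arm or the gripper's body presses on something with over 40 N, if the wrist force passes 120 N, or if a joint passes its speed limit or range.

## Working session

There is one attempt and no reset: what is moved stays moved. The work goes in short steps, Python scripts to look and compute and a tool call to move; the robot and the scene stay as the last step left them, time stands still between calls to the robot, and variables do not carry over. Pictures are saved under pics/ and viewed, and the job is handed in when it is done.

Besides the shell and the picture viewer there is one more tool, called as name(argument=value, ...), one argument or row to a line, values as JSON. apply_moves: Moves the arm, as the interface text tells. Its arguments: {"type":"object","properties":{"targets":{"type":"array"},"hand":{"type":"number"}},"required":["targets"]}

```bash
mkdir -p pics; python3 - <<'E'
from station import status, vision, robot
import cv2, json
print(status.read_state())
for n in ["side","top"]:
    im=vision.snapshot(n); cv2.imwrite(f"pics/{n}0.png",im[:,:,::-1])
for n in ["side","top","wrist"]:
    print(n,vision.calibration(n))
E
```

```text
{'t': 0.0, 'qpos': array([ 1.22229621e+00,  9.18442655e-02,  1.23186835e+00,  3.87262026e-07,
        1.81979153e+00, -5.67034437e-02]), 'joint_vel': array([-0.00133573, -0.00028526,  0.00073539,  0.00067357,  0.00174054,
       -0.00228942]), 'joint_torque': array([-2.58580687e-03, -4.46456051e+01, -4.06434882e+01,  6.97924336e-02,
        2.95699644e-02, -1.24450362e-04]), 'tool_pos': array([0.17250514, 0.57435406, 0.21772552]), 'tool_rot': array([-4.56672448e-01, -3.10783320e+00,  2.94067929e-03]), 'force': array([0.05259477, 0.25467968, 0.69071358]), 'wrist_torque': array([-0.05373537, -0.02545205,  0.04052257]), 'gripper_width': 0.0878144641041568}
side {'camera_matrix': array([[471.09156784,   0.        , 314.89262173],
       [  0.        , 471.09156784, 235.66042346],
       [  0.        ,   0.        ,   1.        ]]), 'k1': 0.043859618574099785, 'R': array([[ 0.938863  , -0.34408616, -0.01187359],
       [-0.26614648, -0.70345779, -0.65902442],
       [ 0.21840861,  0.62189376, -0.75202781]]), 't': array([-0.53075636,  0.28776411,  0.93718821])}
top {'camera_matrix': array(
[... 271 characters left out ...]
6969954e-04, -6.89711102e-02],
       [ 6.89687707e-02,  2.83155953e-03, -9.97614801e-01]]), 't': array([0.0690058 , 0.62651052, 1.1489422 ])}
wrist {'camera_matrix': array([[380.13560281,   0.        , 317.26198383],
       [  0.        , 380.13560281, 237.50545763],
       [  0.        ,   0.        ,   1.        ]]), 'k1': -0.04956867285998897, 'mount': array([[ 8.54008951e-04, -9.61978059e-01, -2.73125399e-01,
         7.52199372e-02],
       [ 9.99998661e-01,  4.40278666e-04,  1.57608700e-03,
        -6.37868631e-04],
       [-1.39590982e-03, -2.73126380e-01,  9.61977147e-01,
        -1.65436709e-01],
       [ 0.00000000e+00,  0.00000000e+00,  0.00000000e+00,
         1.00000000e+00]])}
```

```bash
ls . pics
```

```text
.:
pics

pics:
side0.png
top0.png
```

View pics/side0.png

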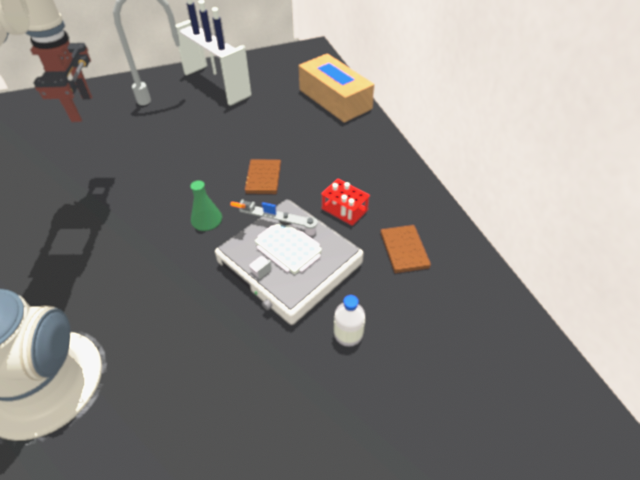

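View pics/top0.png

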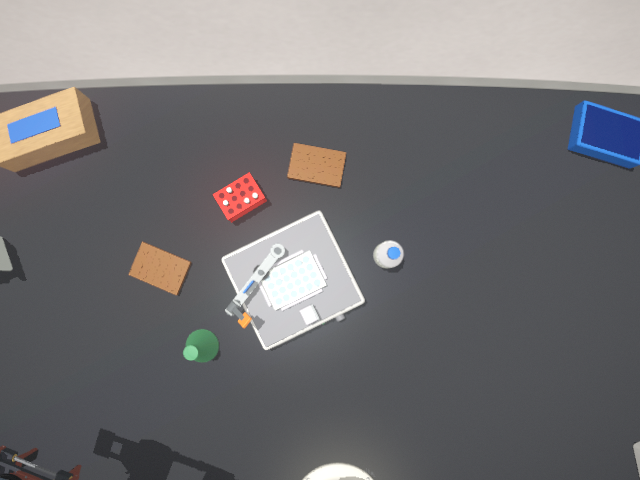

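The top view shows the shaker centred near (293,280), with the pivot at (278,251), latch block at (310,315), tab at about (250,285) and orange lever at (245,320). The white plate in the nest is the one meant. The brown ones at (160,268) and (317,165) are decoys. I'll enlarge this to confirm.

```bash
python3 - <<'E'
import cv2
im=cv2.imread("pics/top0.png"); cv2.imwrite("pics/top0c.png",cv2.resize(im[205:355,180:380],None,fx=4,fy=4,interpolation=cv2.INTER_CUBIC))
im=cv2.imread("pics/side0.png"); cv2.imwrite("pics/side0c.png",cv2.resize(im[175:325,180:380],None,fx=4,fy=4,interpolation=cv2.INTER_CUBIC))
E
```

```text
(no output)
```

View pics/top0c.png

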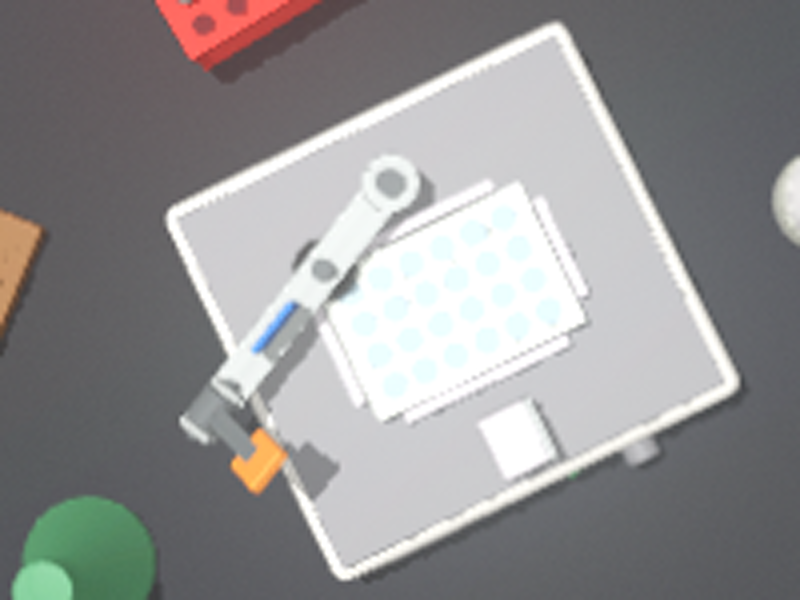

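View pics/side0c.png

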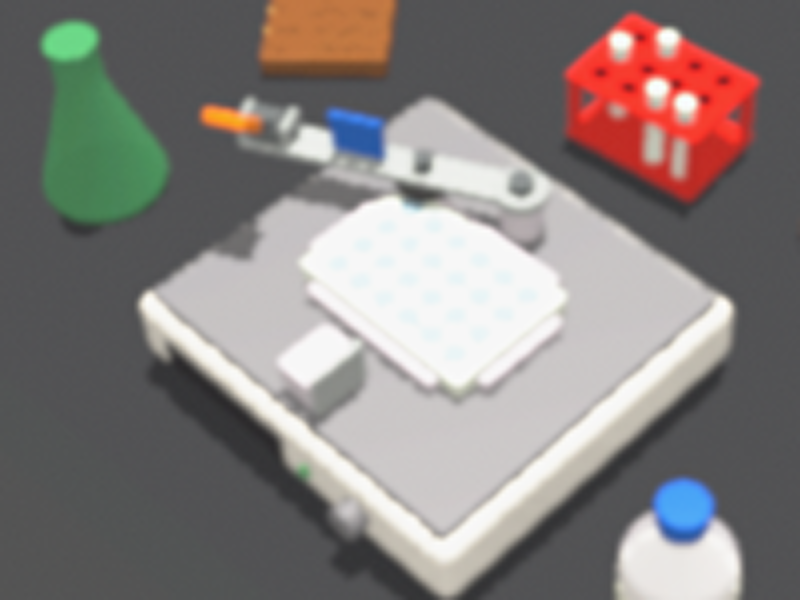

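```bash
cat > h.py <<'E'
import numpy as np, cv2
from scipy.optimize import least_squares
from scipy.spatial.transform import Rotation as Rot
from station import status, vision, robot
def proj(X,c):
    X=np.atleast_2d(X); p=X@c["R"].T+c["t"]; s=p[:,:2]/p[:,2:]; s=s*(1+c["k1"]*(s**2).sum(1,keepdims=True))
    return s@c["camera_matrix"][:2,:2].T+c["camera_matrix"][:2,2]
def S2W(P,p):
    x,y,th=p; P=np.atleast_2d(P)/1000.; c,s=np.cos(th),np.sin(th)
    return np.c_[x+c*P[:,0]-s*P[:,1],y+s*P[:,0]+c*P[:,1],P[:,2]]
def unproj(uv,z,c):
    return least_squares(lambda q: (proj([[q[0],q[1],z]],c)[0]-uv),[0.5,0.0]).x
E
python3 - <<'E'
from h import *
T=vision.calibration("top"); S=vision.calibration("side")
cr=lambda a,o:np.array(a)/4+np.array(o)
cor=[[-118,128,60],[-118,-128,60],[118,-128,60],[118,128,60]]
top=cr([(343,577),(738,383),(560,27),(170,212)],(180,205))
lat=np.array([[-85,0,92.]])
side=cr([(147,300),(443,545),(728,305),(430,100)],(180,175))
def f(p,w=(1,1)):
    r=(proj(S2W(cor,p),T)-top).ravel()*w[0]; r2=(proj(S2W(cor,p),S)-side).ravel()*w[1]
    return np.r_[r,r2]
for w in [(1,1),(1,0),(0,1)]:
    s=least_squares(lambda p:f(p,w),[.55,.05,.45]); p=s.x; print(w,p,np.degrees(p[2])); print(f(p).round(1))
p=least_squares(f,[.55,.05,.45]).x; np.save("p.npy",p)
# strap: tab top midpoint in top view, z121 ; pivot
tab=cr((275,328),(180,205)); 
fr=lambda X:((X-p[:2])@np.array([[np.cos(p[2]),-np.sin(p[2])],[np.sin(p[2]),np.cos(p[2])]]))*1000
for nm,uv,z in [("tab",(275,328),.121),("piv",(390,182),.092),("padbolt",(322,270),.096),("end",(205,417),.1),("paddle",(259,461),.15)]:
    q=fr(unproj(cr(uv,(180,205)),z,T)); d=q-[72,0]; print(nm,q.round(1),"q",np.arctan2(d[1],-d[0]).round(3),np.hypot(*d).round(1))
q=fr(unproj(cr((357,118),(180,175)),.121,S)); d=q-[72,0]; print("tab side",q,np.arctan2(d[1],-d[0]),np.hypot(*d))
print("flask",unproj((205,345),0.,T),"rack top",unproj((240,195),.068,T), "bottle top",unproj((393,253),.125,T))
for nm,P in [("piv",(72,0,86)),("latch",(-85,0,92))]: print(nm,S2W(P,p))
E
```

```text
(1, 1) [0.54025112 0.10346978 0.45274345] 25.94028869357824
[-1.2  2.2  2.6  0.8  1.1 -4.  -3.  -1.1 -4.2 -1.1 -0.2  4.2  3.2 -1.
 -0.4 -3.6]
(1, 0) [0.53919557 0.10325727 0.45320195] 25.96655886911493
[-1.1  2.7  2.7  1.3  1.2 -3.5 -2.9 -0.6 -4.7 -0.9 -0.6  4.4  2.8 -0.8
 -0.8 -3.4]
(0, 1) [0.54137231 0.10394793 0.45175202] 25.883484031564986
[-1.5  1.7  2.4  0.4  1.  -4.4 -3.1 -1.7 -3.8 -1.5  0.2  3.8  3.5 -1.2
  0.  -3.8]
tab [25.7 90.2] q 1.096 101.4
piv [71.3  2.2] q 1.252 2.3
padbolt [43.9 56.3] q 1.107 63.0
end [ -0.6 148. ] q 1.115 164.8
paddle [-33.7 124. ] q 0.865 162.9
tab side [29.96105322 90.58282357] 1.136283822982637 99.86251034167454
flask [0.38324853 0.31427665] rack top [0.73056075 0.22406925] bottle top [ 0.59645704 -0.11184882]
piv [[0.60499714 0.13496504 0.086     ]]
latch [[0.46381483 0.06628787 0.092     ]]
```

```bash
cat >> h.py <<'E'
p=np.load("p.npy") if __import__("os").path.exists("p.npy") else None
def rel(pw,yw,tiltdown=True):
    """target TCP world pos, tool-y world dir (horizontal), tool z down -> row"""
    s=status.read_state(); R=Rot.from_rotvec(s["tool_rot"]).as_matrix()
    y=np.array([yw[0],yw[1],0]);y/=np.linalg.norm(y); z=np.array([0,0,-1.]); x=np.cross(y,z)
    Rt=np.c_[x,y,z]; d=R.T@(np.array(pw)-s["tool_pos"])/.03
    return np.r_[d,np.degrees(Rot.from_matrix(R.T@Rt).as_rotvec())/6]
def sdir(v): c,s=np.cos(p[2]),np.sin(p[2]); return np.array([c*v[0]-s*v[1],s*v[0]+c*v[1]])
def tabpose(q,off,tip):
    """TCP when finger back is off mm from tab face"""
    t=np.array([-np.sin(q),-np.cos(q)]); c=np.array([72-100*np.cos(q),100*np.sin(q)])-t*(2+13.5+off)
    return S2W([c[0],c[1],tip+22],p)[0], sdir(t)
E
python3 - <<'E'
from h import *
s=status.read_state(); print(Rot.from_rotvec(s["tool_rot"]).as_matrix().round(3))
for tip in (180,100):
    P,y=tabpose(1.1,25,tip); print(P,y); 
    for sg in (1,-1): print(rel(P,sg*y).round(2))
print(tabpose(0,0,100), rel(*tabpose(0,0,100)).round(2))
E
```

```text
[[-0.958  0.288 -0.001]
 [ 0.288  0.958 -0.002]
 [ 0.    -0.002 -1.   ]]
[0.54964454 0.22757357 0.202     ] [-0.60300012 -0.7977411 ]
[-1.537e+01 -7.450e+00  5.400e-01 -0.000e+00 -2.000e-02 -2.661e+01]
[-15.37  -7.45   0.54  -0.02   0.     3.39]
[0.54964454 0.22757357 0.122     ] [-0.60300012 -0.7977411 ]
[-1.537e+01 -7.450e+00  3.210e+00 -0.000e+00 -2.000e-02 -2.661e+01]
[-15.37  -7.45   3.21  -0.02   0.     3.39]
(array([0.50829187, 0.10516   , 0.122     ]), array([ 0.43743422, -0.89925041])) [-1.522e+01 -1.175e+01  3.210e+00 -1.000e-02  2.000e-02  2.289e+01]
```

apply_moves(
  hand=0,
  targets=[
    [-1.4,-0.7,0,0,0,0.3],
    [-2.8,-1.4,0.1,0,0,0.6],
    [-4.2,-2.1,0.1,0,0,0.9],
    [-5.6,-2.8,0.2,0,0,1.2],
    [-7.0,-3.5,0.2,0,0,1.5],
    [-8.4,-4.2,0.3,0,0,1.8],
    [-9.8,-4.9,0.3,0,0,2.2],
    [-11.2,-5.5,0.4,0,0,2.6],
    [-12.6,-6.2,0.4,0,0,2.9],
    [-14.0,-6.9,0.5,0,0,3.2],
    [-15.4,-7.45,0.5,0,0,3.4],
    [-15.4,-7.45,0.5,0,0,3.4],
  ],
)

```text
t: 1.3
tool_pos: [0.5536, 0.2235, 0.2018]
tool_rot: [-1.009, -2.974, 0.004]
force: [-0.4, -0.2, -0.8]
gripper_width: 0.0006
```

```bash
python3 - <<'E'
from h import *
s=status.read_state();print(s["t"],s["tool_pos"],s["gripper_width"],s["force"],s["joint_vel"].round(2))
P,y=tabpose(1.1,12,100); print(rel(P,-y).round(2))
M=vision.calibration("wrist")["mount"]
for n in ["wrist","top"]:
    im=vision.snapshot(n)[:,:,::-1]; cv2.imwrite(f"pics/{n}1.png",im if n=="wrist" else cv2.resize(im[205:355,180:380],None,fx=4,fy=4,interpolation=cv2.INTER_CUBIC))
E
```

```text
1.3 [0.5535688  0.2235224  0.20181994] 0.0005610809702811198 [-0.36403727 -0.24199936 -0.80965743] [ 0.07 -0.04  0.03  0.04  0.02  0.04]
[ 0.18 -0.4   2.66 -0.03  0.   -0.07]
```

View pics/wrist1.png

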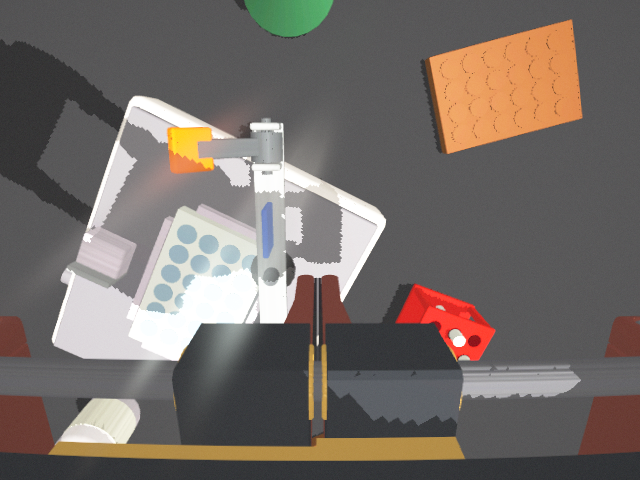

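View pics/top1.png

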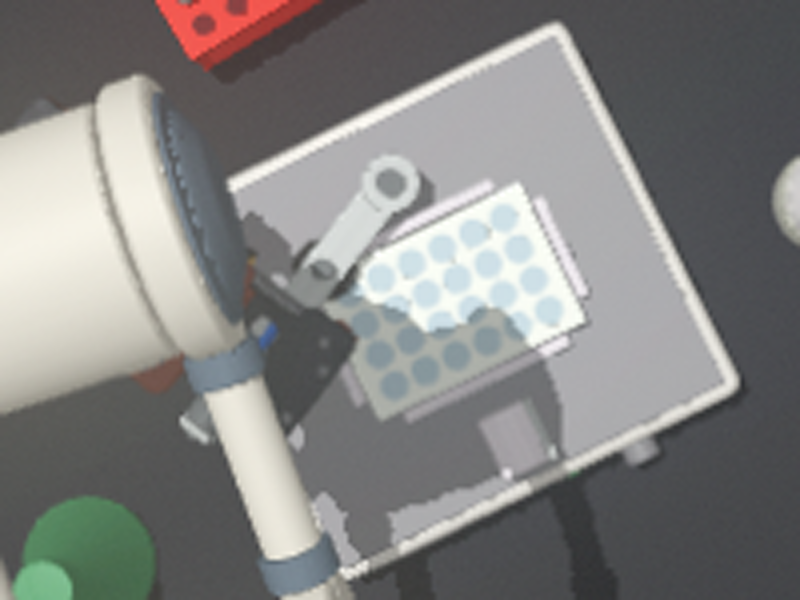

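```bash
cat >> h.py <<'E'
def wcal():
    s=status.read_state(); c=vision.calibration("wrist"); m=c["mount"]
    R=Rot.from_rotvec(s["tool_rot"]).as_matrix(); Rc=R@m[:3,:3]; tc=R@m[:3,3]+s["tool_pos"]
    return dict(camera_matrix=c["camera_matrix"],k1=c["k1"],R=Rc.T,t=-Rc.T@tc)
def w2s(X): c,s=np.cos(p[2]),np.sin(p[2]); d=(np.array(X)[:2]-p[:2])*1000; return np.array([c*d[0]+s*d[1],-s*d[0]+c*d[1]])
E
python3 - <<'E'
from h import *
im=cv2.imread("pics/wrist1.png"); cv2.imwrite("pics/wrist1c.png",cv2.resize(im[110:310,180:380],None,fx=3,fy=3,interpolation=cv2.INTER_CUBIC))
W=wcal()
for nm,uv,z in [("tab a",(264,205),.121),("tab b",(264,257),.121),("padbolt",(272,268),.095),("cornerD",(384,220),.06),("cornerC",(137,98),.06),("latch",(107,255),.092)]:
    X=unproj(np.array(uv),z,W);q=w2s(X); d=q-[72,0]; print(nm,X.round(4),q.round(1),"q",np.arctan2(d[1],-d[0]).round(3),np.hypot(*d).round(1))
E
```

```text
tab a [0.5076 0.215 ] [ 19.5 114.6] q 1.141 126.0
tab b [0.5357 0.192 ] [34.6 81.6] q 1.141 89.8
padbolt [0.5509 0.1829] [44.3 66.7] q 1.178 72.3
cornerD [0.5819 0.2726] [111.4 133.9] q 1.857 139.6
cornerC [0.386  0.1756] [-107.1  132.3] q 0.636 222.7
latch [0.4656 0.0857] [-74.8  16.7] q 0.113 147.8
```

View pics/wrist1c.png

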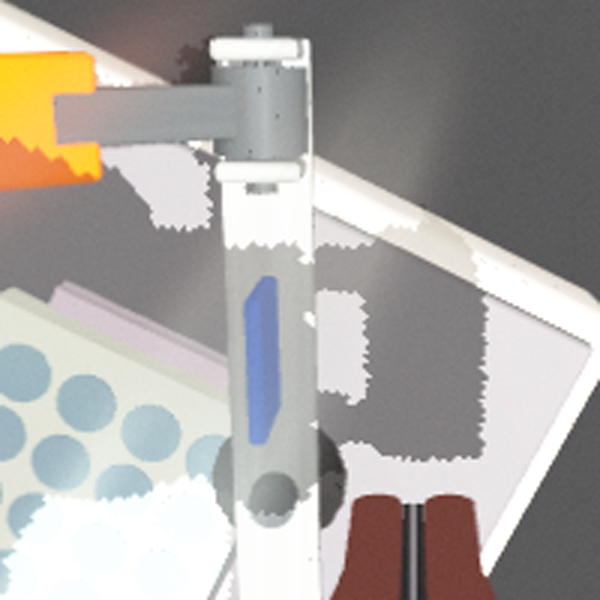

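```bash
python3 - <<'E'
from h import *
s=status.read_state();print(s["t"],s["tool_pos"],s["joint_vel"].round(3))
W=wcal(); im=vision.snapshot("wrist")[:,:,::-1]
print(status.read_state()["tool_pos"])
for X in [[-118,128,60],[118,128,60],[-67,17,92],[-103,17,92]]: cv2.circle(im:=np.ascontiguousarray(im),tuple(int(v) for v in proj(S2W(X,p),W)[0]),3,(0,0,255),1)
for q,col in ((1.1,(0,255,0)),(1.15,(255,0,255))):
  for r,z in ((83,121),(117,121),(60,92),(157,98)):
    cv2.circle(im,tuple(int(v) for v in proj(S2W([72-r*np.cos(q),r*np.sin(q),z],p),W)[0]),2,col,-1)
cv2.imwrite("pics/wrist2.png",cv2.resize(im[50:320,40:400],None,fx=2.2,fy=2.2,interpolation=cv2.INTER_CUBIC))
E
```

```text
1.4 [0.55098203 0.22690063 0.20277296] [ 0.04  -0.025  0.01   0.006  0.005  0.001]
[0.5504363  0.22781019 0.20327997]
```

View pics/wrist2.png

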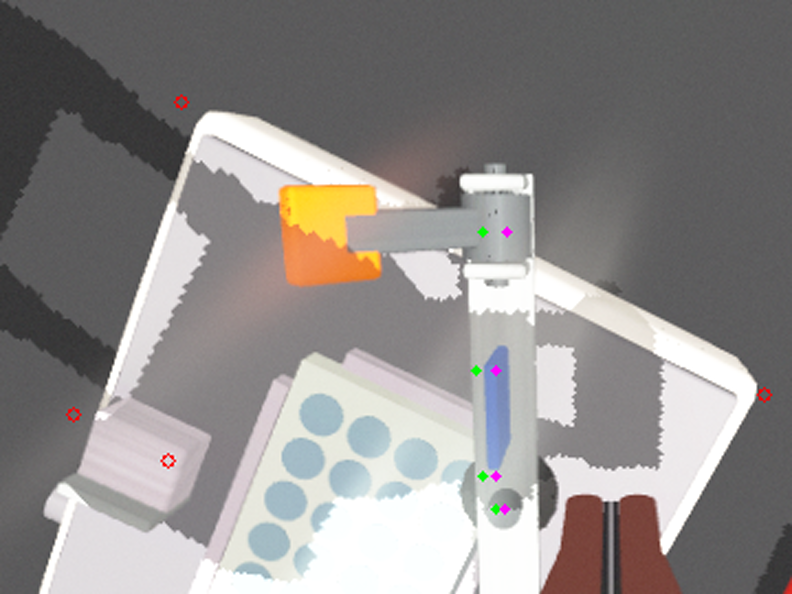

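```bash
python3 - <<'E'
from h import *
P,y=tabpose(1.13,15,100); print(rel(P,-y).round(2))
E
```

```text
[-0.02 -0.25  2.71 -0.01 -0.01  0.28]
```

apply_moves(
  targets=[
    [0,-0.25,0.9,0,0,0.3],
    [0,-0.25,1.8,0,0,0.3],
    [0,-0.25,2.4,0,0,0.3],
    [0,-0.25,2.7,0,0,0.3],
    [0,-0.25,2.7,0,0,0.3],
    [0,-0.25,2.7,0,0,0.3],
  ],
)

```text
t: 2.05
tool_pos: [0.5462, 0.2225, 0.1241]
tool_rot: [1.045, 2.962, 0.002]
force: [-0.2, 0.6, 0.2]
gripper_width: 0.0008
```

```bash
python3 - <<'E'
from h import *
s=status.read_state();print(s["t"],s["tool_pos"],s["force"].round(2),s["joint_vel"].round(3))
for q in np.arange(1.13,-.01,-.1): 
    P,y=tabpose(max(q,0),-2,100); print(round(q,2),rel(P,-y).round(2))
im=vision.snapshot("wrist")[:,:,::-1]
cv2.imwrite("pics/wrist3.png",im)
E
```

```text
2.05 [0.54621367 0.22251142 0.12406047] [-0.21  0.57  0.19] [-0.007 -0.005 -0.02  -0.003 -0.001 -0.003]
1.13 [-0.02 -0.6   0.07  0.01  0.01 -0.01]
1.03 [ 0.01 -0.93  0.07  0.01  0.01 -0.96]
0.93 [-0.   -1.27  0.07  0.01  0.01 -1.92]
0.83 [-0.04 -1.6   0.07  0.01  0.01 -2.87]
0.73 [-0.11 -1.93  0.07  0.01  0.01 -3.83]
0.63 [-0.22 -2.25  0.07  0.01  0.01 -4.78]
0.53 [-0.35 -2.56  0.07  0.01  0.01 -5.74]
0.43 [-0.52 -2.85  0.07  0.01  0.01 -6.69]
0.33 [-0.71 -3.12  0.07  0.01  0.01 -7.65]
0.23 [-0.93 -3.38  0.06  0.01  0.01 -8.6 ]
0.13 [-1.18 -3.61  0.06  0.01  0.01 -9.56]
0.03 [-1.450e+00 -3.810e+00  6.000e-02  1.000e-02  1.000e-02 -1.051e+01]
```

View pics/wrist3.png

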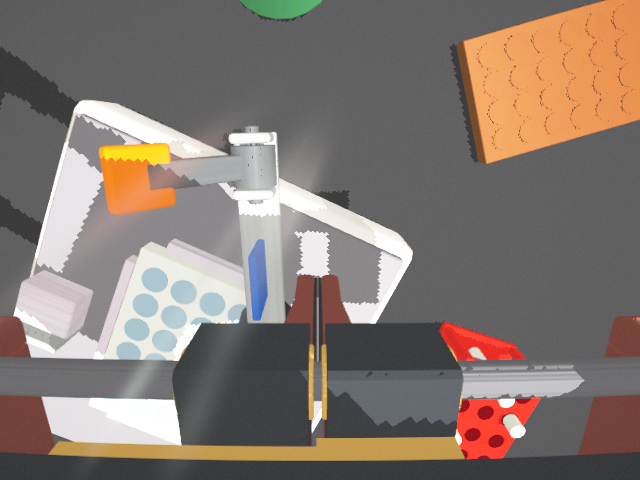

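apply_moves(
  targets=[
    [0,-0.3,0.05,0,0,0],
    [0,-0.6,0.05,0,0,0],
    [0,-0.75,0.05,0,0,-0.5],
    [0,-0.95,0.05,0,0,-1.0],
    [0,-1.1,0.05,0,0,-1.45],
    [0,-1.27,0.05,0,0,-1.9],
    [-0.02,-1.43,0.05,0,0,-2.4],
    [-0.04,-1.6,0.05,0,0,-2.9],
    [-0.07,-1.77,0.05,0,0,-3.35],
    [-0.11,-1.93,0.05,0,0,-3.8],
    [-0.11,-1.93,0.05,0,0,-3.8],
  ],
)

```text
t: 3.2
tool_pos: [0.5122, 0.1737, 0.1219]
tool_rot: [0.441, 3.11, 0.0]
force: [-0.6, -0.2, 0.6]
gripper_width: 0.0004
```

```bash
python3 - <<'E'
from h import *
s=status.read_state();print(s["t"],s["tool_pos"],s["force"].round(2),s["joint_vel"].round(3))
for q in np.arange(0.73,-.08,-.1): 
    P,y=tabpose(q,-2,100); print(round(q,2),rel(P,-y).round(2))
im=vision.snapshot("wrist")[:,:,::-1]
cv2.imwrite("pics/wrist4.png",im)
im=vision.snapshot("side")[:,:,::-1]
cv2.imwrite("pics/side4.png",cv2.resize(im[175:325,180:380],None,fx=4,fy=4,interpolation=cv2.INTER_CUBIC))
E
```

```text
3.2 [0.51218598 0.17368505 0.12192927] [-0.6  -0.21  0.6 ] [ 0.01   0.013 -0.01   0.007 -0.007  0.058]
0.73 [ 0.    0.06 -0.    0.    0.01 -0.04]
0.63 [ 0.03 -0.28 -0.    0.    0.01 -1.  ]
0.53 [ 0.02 -0.62 -0.    0.    0.01 -1.95]
0.43 [-0.02 -0.95 -0.    0.    0.01 -2.91]
0.33 [-0.09 -1.28 -0.    0.    0.01 -3.86]
0.23 [-0.2  -1.6  -0.    0.    0.01 -4.82]
0.13 [-0.33 -1.9  -0.   -0.    0.01 -5.77]
0.03 [-0.5  -2.2  -0.   -0.    0.01 -6.73]
-0.07 [-0.7  -2.47 -0.   -0.    0.01 -7.68]
```

View pics/wrist4.png

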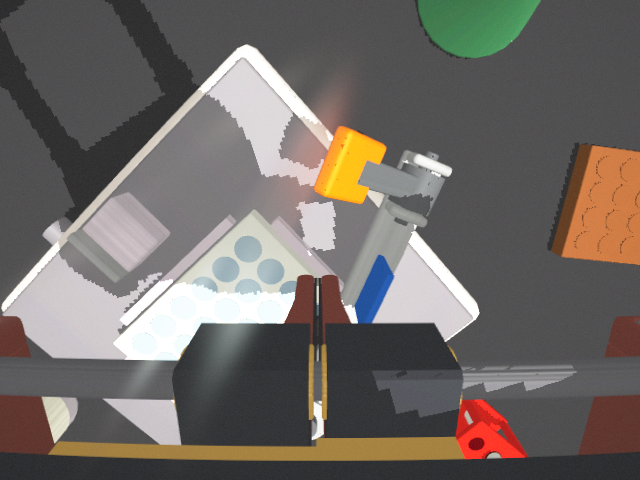

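View pics/side4.png

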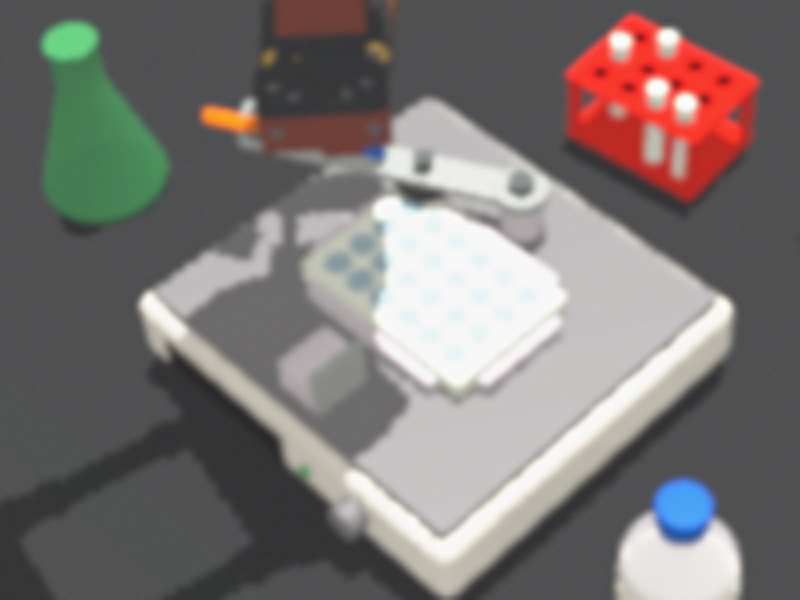

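```bash
python3 - <<'E'
from h import *
s=status.read_state();print(s["t"],s["tool_pos"])
S=vision.calibration("side"); X=s["tool_pos"]
R=Rot.from_rotvec(s["tool_rot"]).as_matrix()
im=np.ascontiguousarray(vision.snapshot("side")[:,:,::-1]); 
im=cv2.resize(im[165:265,200:333],None,fx=6,fy=6,interpolation=cv2.INTER_CUBIC)
for v,c in [((0,0,22),(0,255,0)),((10,0,22),(0,255,0)),((-10,0,22),(0,255,0)),((0,0,0),(255,255,0)),((0,13,22),(255,0,255)),((0,-13,22),(255,0,255))]:
    u=proj(X+R@np.array(v)/1000,S)[0]; cv2.circle(im,tuple(int(a) for a in (u-[200,165])*6),4,c,-1)
for q in (1.13,):
  for r,z in ((83,121),(117,121),(83,91),(117,91)):
    u=proj(S2W([72-r*np.cos(q),r*np.sin(q),z],p),S)[0]; cv2.circle(im,tuple(int(a) for a in (u-[200,165])*6),4,(0,0,255),-1)
cv2.imwrite("pics/side5.png",im)
E
```

```text
3.3 [0.51241725 0.17424291 0.1217774 ]
```

View pics/side5.png

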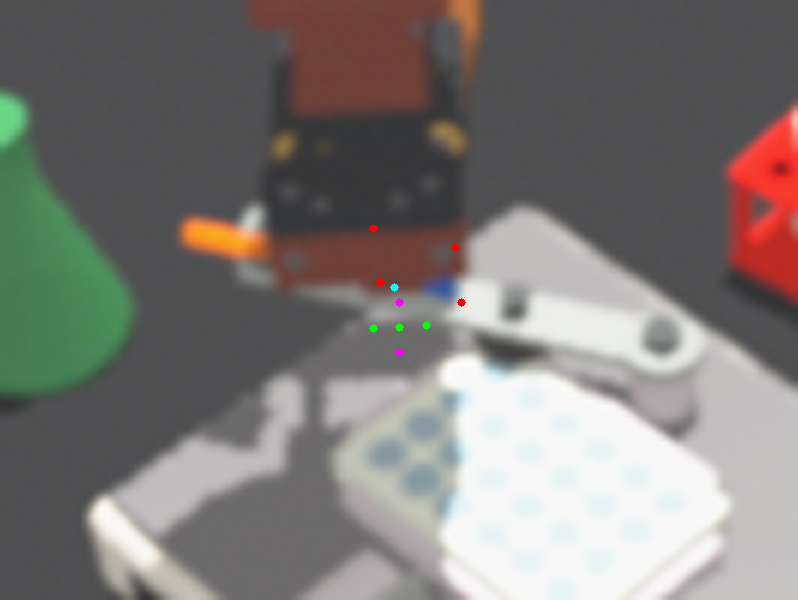

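```bash
python3 - <<'E'
from h import *
S=vision.calibration("side"); X=np.array([0.17250514, 0.57435406, 0.21772552]); R=Rot.from_rotvec([-4.56672448e-01, -3.10783320e+00,  2.94067929e-03]).as_matrix()
im=cv2.imread("pics/side0.png"); im=cv2.resize(im[0:140,0:180],None,fx=4.2,fy=4.2,interpolation=cv2.INTER_CUBIC)
for v,c in [((0,0,22),(0,255,0)),((10,0,22),(0,255,0)),((-10,0,22),(0,255,0)),((0,0,0),(255,255,0)),((0,57,22),(255,0,255)),((0,-57,22),(255,0,255)),((0,0,-58),(0,255,255)),((37,89,-58),(0,255,255)),((37,-89,-58),(0,255,255)),((-37,-89,-58),(0,255,255))]:
    u=proj(X+R@np.array(v)/1000,S)[0]; cv2.circle(im,tuple(int(a) for a in u*4.2),3,c,-1)
cv2.imwrite("pics/side6.png",im)
E
```

```text
(no output)
```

View pics/side6.png

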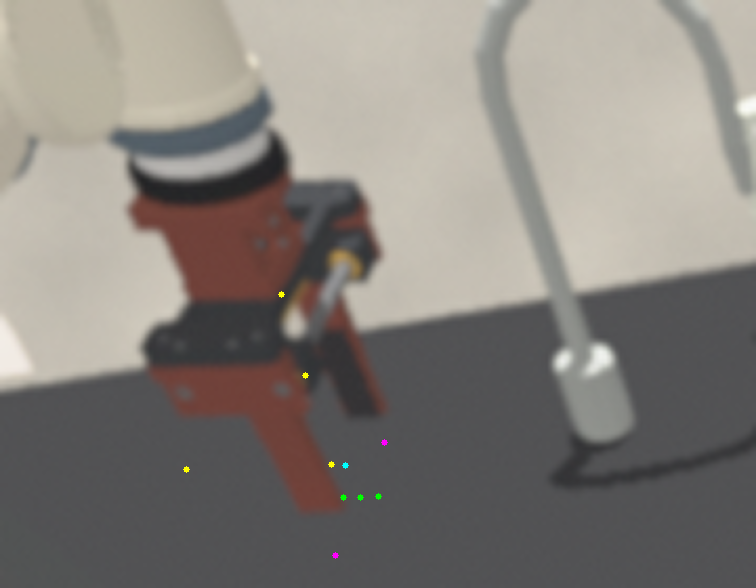

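```bash
python3 - <<'E'
from h import *
im=np.ascontiguousarray(vision.snapshot("side")[:,:,::-1]); 
cv2.imwrite("pics/side7.png",cv2.resize(im[60:260,180:380],None,fx=3,fy=3,interpolation=cv2.INTER_CUBIC))
s=status.read_state();print(s)
E
```

```text
{'t': 3.4, 'qpos': array([ 2.65386901e-01, -6.46261114e-02,  1.55962359e+00,  5.50671634e-05,
        1.64617710e+00, -1.02300963e+00]), 'joint_vel': array([ 2.67774708e-03,  7.27092813e-03, -2.60259829e-03, -1.00420251e-03,
       -3.76333781e-05, -4.51500945e-03]), 'joint_torque': array([-1.03891210e-01, -3.78727913e+01, -4.05118525e+01,  1.80314941e-02,
        7.54702580e-02,  6.30796232e-03]), 'tool_pos': array([0.51248026, 0.17454469, 0.12154958]), 'tool_rot': array([4.42062556e-01, 3.10996927e+00, 3.38894791e-04]), 'force': array([-0.86168699, -0.16303275, -0.1175442 ]), 'wrist_torque': array([ 0.00675407,  0.01272564, -0.00995366]), 'gripper_width': 0.00047735911781488817}
```

View pics/side7.png

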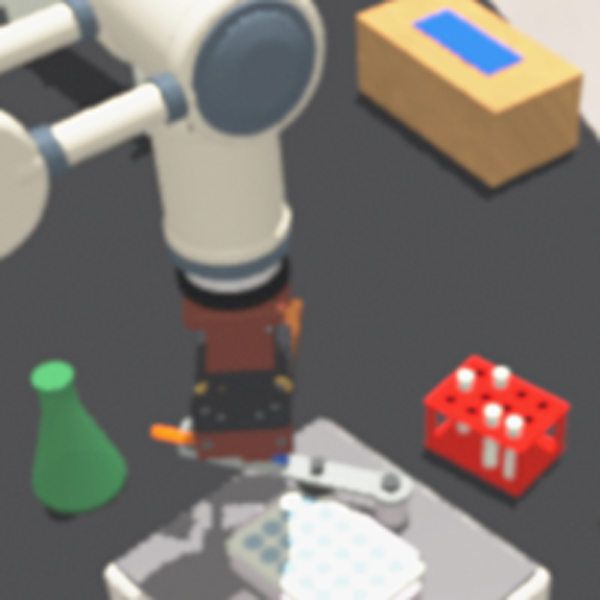

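```bash
python3 - <<'E'
from h import *
S=vision.calibration("side")
A=(np.array([0.17250514, 0.57435406, 0.21772552]),Rot.from_rotvec([-4.56672448e-01, -3.10783320e+00,  2.94067929e-03]).as_matrix())
s=status.read_state(); B=(s["tool_pos"],Rot.from_rotvec(s["tool_rot"]).as_matrix())
for nm,(X,R),m in (("A",A,(57.6,98.3)),("B",B,(261.7,213))):
  for hy in (-89,-70,-50,-37):
    print(nm,hy,m,[(z,proj(X+R@np.array([0,hy,z])/1000,S)[0].round(0).tolist()) for z in (-58,-70,-80,-90,-100,-120)])
E
```

```text
A -89 (57.6, 98.3) [(-58, [62.0, 111.0]), (-70, [59.0, 107.0]), (-80, [57.0, 103.0]), (-90, [55.0, 99.0]), (-100, [53.0, 94.0]), (-120, [49.0, 86.0])]
A -70 (57.6, 98.3) [(-58, [64.0, 106.0]), (-70, [62.0, 102.0]), (-80, [60.0, 98.0]), (-90, [58.0, 94.0]), (-100, [56.0, 90.0]), (-120, [52.0, 81.0])]
A -50 (57.6, 98.3) [(-58, [67.0, 101.0]), (-70, [64.0, 97.0]), (-80, [62.0, 93.0]), (-90, [61.0, 89.0]), (-100, [59.0, 85.0]), (-120, [55.0, 76.0])]
A -37 (57.6, 98.3) [(-58, [68.0, 98.0]), (-70, [66.0, 94.0]), (-80, [64.0, 90.0]), (-90, [62.0, 86.0]), (-100, [60.0, 81.0]), (-120, [56.0, 73.0])]
B -89 (261.7, 213) [(-58, [263.0, 224.0]), (-70, [263.0, 220.0]), (-80, [262.0, 217.0]), (-90, [262.0, 214.0]), (-100, [261.0, 210.0]), (-120, [260.0, 203.0])]
B -70 (261.7, 213) [(-58, [263.0, 218.0]), (-70, [263.0, 214.0]), (-80, [262.0, 210.0]), (-90, [262.0, 207.0]), (-100, [261.0, 203.0]), (-120, [260.0, 196.0])]
B -50 (261.7, 213) [(-58, [263.0, 211.0]), (-70, [263.0, 207.0]), (-80, [262.0, 203.0]), (-90, [262.0, 200.0]), (-100, [261.0, 196.0]), (-120, [260.0, 189.0])]
B -37 (261.7, 213) [(-58, [263.0, 206.0]), (-70, [263.0, 202.0]), (-80, [262.0, 199.0]), (-90, [262.0, 195.0]), (-100, [261.0, 192.0]), (-120, [260.0, 185.0])]
```

```bash
sed -i 's/tip+22\],p/tip-2],p/' h.py; python3 - <<'E'
from h import *
for tip in (140,100):
    P,y=tabpose(1.13,15,tip); print(P,rel(P,-y).round(2))
E
```

```text
[0.54618071 0.22139928 0.138     ] [-0.64  1.81 -0.55  0.    0.    3.77]
[0.54618071 0.22139928 0.098     ] [-0.64  1.81  0.79  0.    0.    3.77]
```

apply_moves(
  targets=[
    [0,0,-0.6,0,0,0],
    [-0.15,0.45,-0.6,0,0,0.9],
    [-0.3,0.9,-0.6,0,0,1.8],
    [-0.5,1.4,-0.6,0,0,2.8],
    [-0.65,1.85,-0.6,0,0,3.75],
    [-0.65,1.85,-0.6,0,0,3.75],
    [-0.65,1.85,-0.2,0,0,3.75],
    [-0.65,1.85,0.2,0,0,3.75],
    [-0.65,1.85,0.5,0,0,3.75],
    [-0.65,1.85,0.7,0,0,3.75],
    [-0.65,1.85,0.75,0,0,3.75],
  ],
)

```text
t: 4.5
tool_pos: [0.5459, 0.222, 0.0974]
tool_rot: [-1.038, -2.963, 0.002]
force: [-1.0, 0.6, -0.2]
gripper_width: 0.0005
```

```bash
python3 - <<'E'
from h import *
im=vision.snapshot("wrist")[:,:,::-1]
cv2.imwrite("pics/wrist8.png",im)
im=np.ascontiguousarray(vision.snapshot("side")[:,:,::-1]); 
cv2.imwrite("pics/side8.png",cv2.resize(im[160:260,200:330],None,fx=5,fy=5,interpolation=cv2.INTER_CUBIC))
s=status.read_state();print(s["t"],s["tool_pos"],s["force"].round(2),s["joint_vel"].round(3))
for q in np.arange(1.13,-.08,-.1): 
    P,y=tabpose(q,-2,100); print(round(q,2),rel(P,-y).round(2))
E
```

```text
4.6 [0.54644132 0.22230973 0.09858331] [0.67 0.01 0.01] [ 0.002 -0.005 -0.016 -0.     0.003  0.002]
1.13 [-0.01 -0.6   0.02 -0.   -0.    0.03]
1.03 [ 0.02 -0.93  0.02 -0.   -0.   -0.92]
0.93 [ 0.01 -1.27  0.02 -0.   -0.   -1.88]
0.83 [-0.02 -1.6   0.02 -0.   -0.   -2.83]
0.73 [-0.09 -1.93  0.02 -0.   -0.   -3.79]
0.63 [-0.2  -2.25  0.02 -0.   -0.   -4.74]
0.53 [-0.33 -2.56  0.02 -0.   -0.   -5.7 ]
0.43 [-0.5  -2.85  0.02 -0.   -0.   -6.65]
0.33 [-0.69 -3.13  0.02 -0.   -0.   -7.61]
0.23 [-0.91 -3.38  0.02 -0.   -0.   -8.56]
0.13 [-1.15 -3.61  0.02 -0.   -0.   -9.52]
0.03 [ -1.42  -3.82   0.02  -0.    -0.   -10.47]
-0.07 [ -1.71  -4.     0.02  -0.    -0.   -11.43]
```

View pics/wrist8.png

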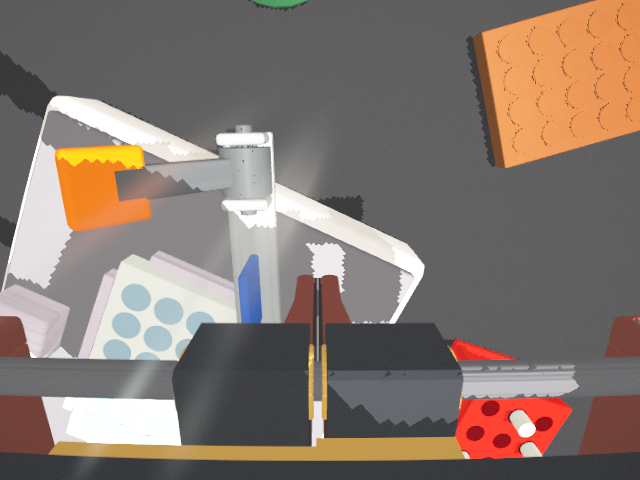

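View pics/side8.png

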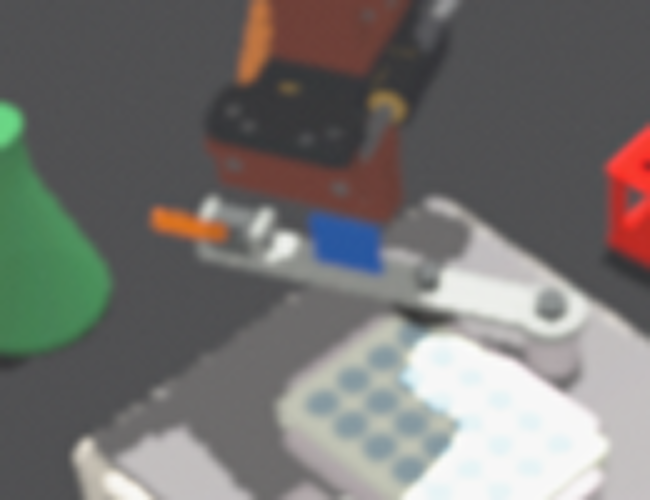

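apply_moves(
  targets=[
    [0,-0.3,0,0,0,0],
    [0,-0.5,0,0,0,0],
    [0,-0.65,0,0,0,0],
    [0,-0.8,0,0,0,-0.5],
    [0,-0.95,0,0,0,-1.0],
    [0,-1.1,0,0,0,-1.45],
  ],
)

```text
t: 5.2
tool_pos: [0.5258, 0.1972, 0.0994]
tool_rot: [0.807, 3.036, 0.003]
force: [0.0, 2.7, -0.4]
gripper_width: 0.0001
```

```bash
python3 - <<'E'
from h import *
im=vision.snapshot("wrist")[:,:,::-1]
cv2.imwrite("pics/wrist9.png",im)
s=status.read_state();print(s["t"],s["tool_pos"],s["force"].round(2),s["joint_vel"].round(3))
for q in np.arange(.93,-.08,-.1): 
    P,y=tabpose(q,-3,100); print(round(q,2),rel(P,-y).round(2))
E
```

```text
5.25 [0.5256224  0.19656747 0.09944541] [0.34 1.16 0.02] [ 0.002  0.01  -0.012 -0.012  0.004  0.106]
0.93 [ 0.03 -0.19  0.05  0.01  0.   -0.39]
0.83 [ 0.04 -0.53  0.05  0.01  0.   -1.34]
0.73 [ 0.02 -0.86  0.05  0.01  0.   -2.3 ]
0.63 [-0.03 -1.2   0.05  0.01  0.   -3.25]
0.53 [-0.12 -1.52  0.05  0.01  0.   -4.21]
0.43 [-0.24 -1.83  0.05  0.01  0.01 -5.16]
0.33 [-0.39 -2.13  0.05  0.01  0.01 -6.12]
0.23 [-0.57 -2.42  0.05  0.01  0.01 -7.07]
0.13 [-0.78 -2.68  0.04  0.01  0.01 -8.03]
0.03 [-1.01 -2.92  0.04  0.01  0.01 -8.98]
-0.07 [-1.27 -3.14  0.04  0.01  0.01 -9.94]
```

View pics/wrist9.png

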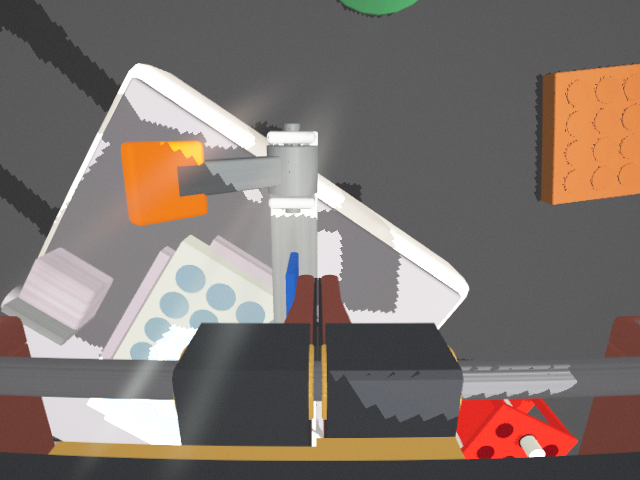

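Contact made: the strap has started to move, with about 2.7 N. I'll keep pushing along the arc.

apply_moves(
  targets=[
    [0.03,-0.19,0,0,0,-0.4],
    [0.04,-0.36,0,0,0,-0.9],
    [0.04,-0.53,0,0,0,-1.35],
    [0.03,-0.7,0,0,0,-1.8],
    [0.02,-0.86,0,0,0,-2.3],
    [0,-1.03,0,0,0,-2.8],
    [-0.03,-1.2,0,0,0,-3.25],
    [-0.08,-1.36,0,0,0,-3.7],
    [-0.12,-1.52,0,0,0,-4.2],
    [-0.18,-1.68,0,0,0,-4.7],
    [-0.24,-1.83,0,0,0,-5.15],
    [-0.32,-1.98,0,0,0,-5.6],
  ],
)

```text
t: 6.45
tool_pos: [0.5051, 0.1409, 0.0995]
tool_rot: [-0.103, 3.138, 0.002]
force: [1.1, 3.3, 1.1]
gripper_width: 0.0007
```

```bash
python3 - <<'E'
from h import *
im=vision.snapshot("wrist")[:,:,::-1]
cv2.imwrite("pics/wrist10.png",im)
s=status.read_state();print(s["t"],s["tool_pos"],s["force"].round(2),s["joint_vel"].round(3))
for q in np.arange(.38,-.12,-.05): 
    P,y=tabpose(q,-3,100); print(round(q,2),rel(P,-y).round(2))
E
```

```text
6.5 [0.50504531 0.14006679 0.09945347] [1.8  2.03 0.02] [ 0.008  0.007 -0.002 -0.003  0.004  0.113]
0.38 [ 0.02  0.    0.05  0.01  0.02 -0.05]
0.33 [ 0.04 -0.16  0.05  0.01  0.02 -0.53]
0.28 [ 0.05 -0.33  0.05  0.    0.02 -1.01]
0.23 [ 0.05 -0.5   0.05  0.    0.02 -1.48]
0.18 [ 0.04 -0.67  0.05  0.    0.02 -1.96]
0.13 [ 0.02 -0.83  0.05  0.    0.02 -2.44]
0.08 [-0.01 -1.    0.05  0.    0.02 -2.92]
0.03 [-0.04 -1.16  0.05  0.    0.02 -3.39]
-0.02 [-0.09 -1.33  0.05  0.    0.02 -3.87]
-0.07 [-0.14 -1.49  0.05  0.    0.02 -4.35]
```

View pics/wrist10.png

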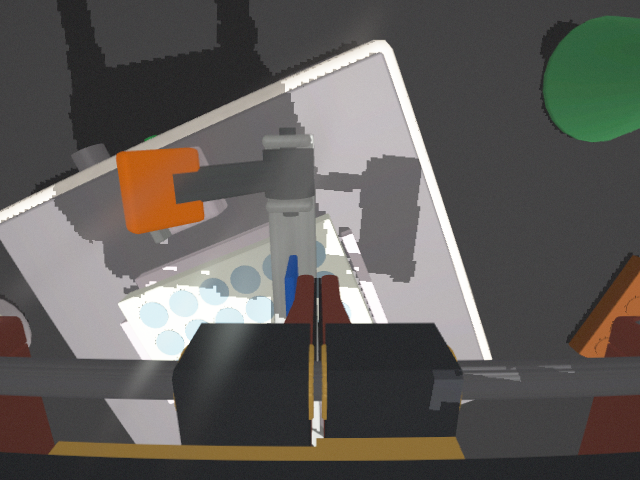

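apply_moves(
  targets=[
    [0.03,-0.16,0.03,0,0,-0.5],
    [0.04,-0.33,0.03,0,0,-1.0],
    [0.04,-0.5,0.03,0,0,-1.5],
    [0.03,-0.67,0.03,0,0,-2.0],
    [0.02,-0.8,0.03,0,0,-2.4],
    [0.01,-0.9,0.03,0,0,-2.7],
    [-0.01,-1.0,0.03,0,0,-2.9],
    [-0.03,-1.08,0.03,0,0,-3.1],
    [-0.04,-1.16,0.03,0,0,-3.4],
  ],
)

```text
t: 7.4
tool_pos: [0.5082, 0.1059, 0.0982]
tool_rot: [-0.657, 3.072, 0.001]
force: [0.6, 3.2, 1.6]
gripper_width: 0.0002
```

```bash
python3 - <<'E'
from h import *
im=vision.snapshot("wrist")[:,:,::-1]
cv2.imwrite("pics/wrist11.png",im)
s=status.read_state();print(s["t"],s["tool_pos"],s["force"].round(2),s["joint_vel"].round(3))
for q in np.arange(.03,-.12,-.05): 
    P,y=tabpose(q,-3,100); print(round(q,2),rel(P,-y).round(2))
E
```

```text
7.45 [0.5082539  0.10550714 0.09819135] [0.19 2.19 1.44] [ 0.003  0.002  0.002 -0.002  0.001  0.07 ]
0.03 [-0.01 -0.01  0.01 -0.    0.   -0.  ]
-0.02 [ 0.01 -0.18  0.01 -0.    0.   -0.48]
-0.07 [ 0.01 -0.35  0.01 -0.    0.   -0.96]
```

View pics/wrist11.png

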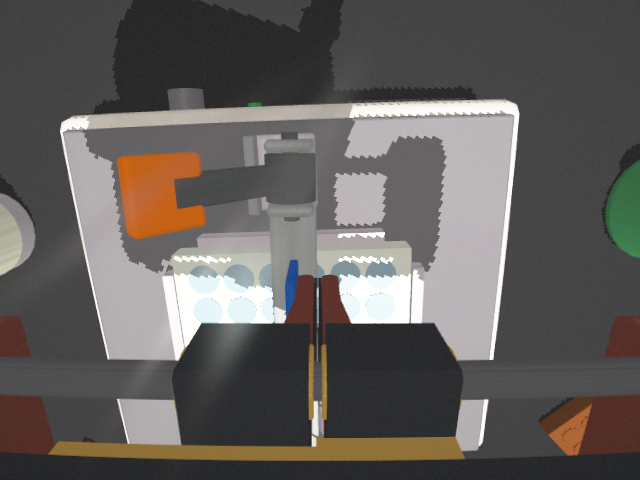

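apply_moves(
  targets=[
    [0,-0.06,0,0,0,-0.15],
    [0,-0.12,0,0,0,-0.3],
    [0,-0.18,0,0,0,-0.45],
    [0,-0.24,0,0,0,-0.45],
    [0,-0.24,0,0,0,-0.45],
  ],
)

```text
t: 7.95
tool_pos: [0.5088, 0.1032, 0.0981]
tool_rot: [0.731, -3.052, -0.013]
force: [-9.7, 15.6, 5.5]
gripper_width: 0.0005
```

apply_moves(
  targets=[
    [0,-0.05,0,0,0,0],
    [0,-0.1,0,0,0,0],
    [0,-0.1,0,0,0,0],
  ],
)

```text
t: 8.25
tool_pos: [0.5088, 0.1032, 0.0981]
tool_rot: [0.734, -3.049, -0.021]
force: [-15.5, 24.5, 8.3]
gripper_width: 0.0004
```

apply_moves(
  targets=[
    [0,0.2,0,0,0,0],
    [0,0.6,0,0,0,0],
    [0,0.9,-0.4,0,0,0],
    [0,0.9,-1.2,0,0,0],
    [0,0.9,-2.2,0,0,0],
    [0,0.9,-3.0,0,0,0],
    [0,0.9,-3.4,0,0,0],
    [0,0.9,-3.4,0,0,0],
  ],
)

```text
t: 9.05
tool_pos: [0.501, 0.1207, 0.2024]
tool_rot: [-0.726, 3.052, -0.001]
force: [0.5, 0.4, 0.1]
gripper_width: 0.0006
```

```bash
python3 - <<'E'
from h import *
s=status.read_state();print(s["t"],s["tool_pos"],s["force"].round(2),s["joint_vel"].round(3))
W=wcal(); im=np.ascontiguousarray(vision.snapshot("wrist")[:,:,::-1])
cv2.imwrite("pics/wrist12.png",im)
for nm in("top","side"):
    im=np.ascontiguousarray(vision.snapshot(nm)[:,:,::-1]); c=vision.calibration(nm); o=(180,205) if nm=="top" else (180,175)
    im=cv2.resize(im[o[1]:o[1]+150,o[0]:o[0]+200],None,fx=4,fy=4,interpolation=cv2.INTER_CUBIC)
    for P in [(72,0,92),(-45,0,121),(-11,0,121),(-85,-40.2,155.3),(-85,0,98)]:
        cv2.circle(im,tuple(int(a) for a in (proj(S2W(P,p),c)[0]-o)*4),4,(0,0,255),1)
    cv2.imwrite(f"pics/{nm}12.png",im)
E
```

```text
9.05 [0.50104676 0.12073161 0.20237103] [0.46 0.41 0.12] [-0.002  0.019  0.06   0.001 -0.025 -0.003]
```

View pics/wrist12.png

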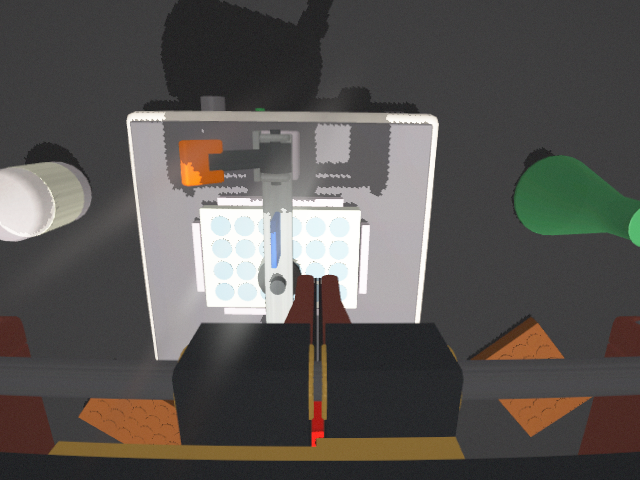

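View pics/side12.png

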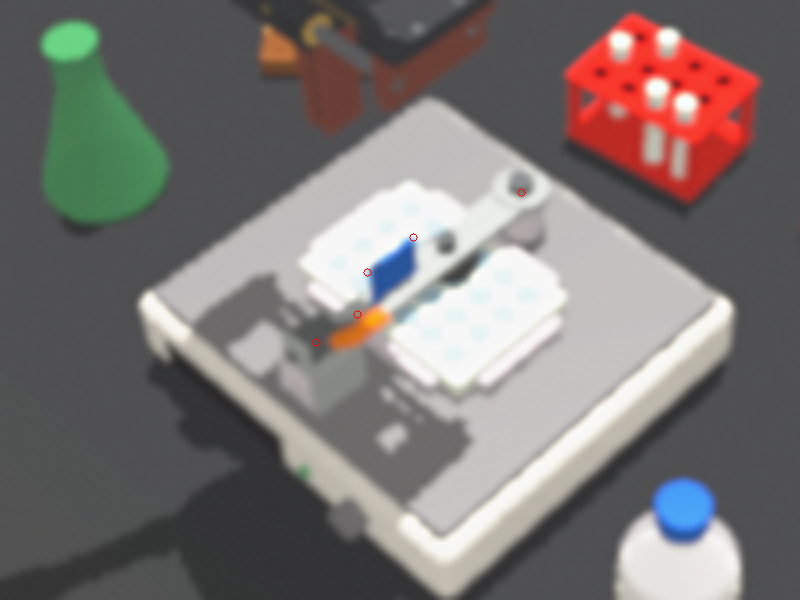

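View pics/top12.png

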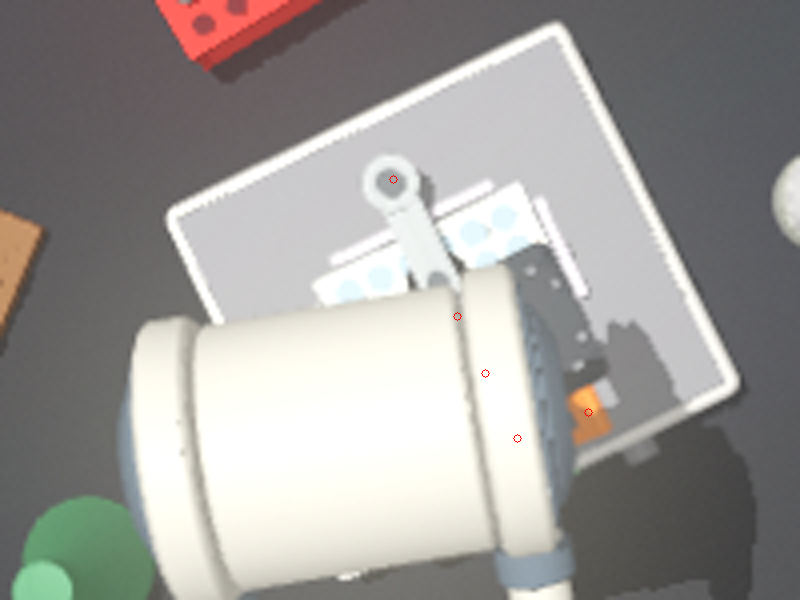

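```bash
cat >> h.py <<'E'
def levpose(a,gap=0,r=60,h=9.5,x=-85,down=0):
    a=np.radians(a); y=-r*np.sin(a)+4*np.cos(a)+gap; z=98+r*np.cos(a)+4*np.sin(a)-down
    return S2W([x,y+h,z-2],p)[0], sdir(np.array([0,1.]))
E
python3 - <<'E'
from h import *
S=vision.calibration("side"); s=status.read_state(); X=np.array([0.50104676,0.12073161,0.20237103]);R=Rot.from_rotvec([-0.726, 3.052, -0.001]).as_matrix()
for z in (-10,-2,5,22): print(z,proj(X+R@np.array([[-10,-9,z],[10,-9,z]])[0]/1000,S)[0].round(1),proj(X+R@np.array([10,-9,z])/1000,S)[0].round(1))
print(s["tool_pos"])
for g in (20,): 
    P,y=levpose(35,20); print(P,rel(P,y).round(2))
for a in range(35,96,5):
    P,y=levpose(a); print(a,rel(P,y).round(2))
im=cv2.imread("pics/side12.png")[0:180,200:480]; cv2.imwrite("pics/side12c.png",cv2.resize(im,None,fx=2.5,fy=2.5))
E
```

```text
-10 [270.3 200.7] [263.1 205.8]
-2 [270.6 203.4] [263.5 208.6]
5 [270.9 205.8] [263.8 211. ]
22 [271.6 211.6] [264.6 216.7]
[0.49978259 0.12051082 0.19840854]
[0.46453134 0.06481492 0.14744343] [ 1.88 -1.13  1.7   0.01 -0.02  0.14]
35 [ 1.89 -1.8   1.7   0.01 -0.02  0.14]
40 [ 1.89 -1.94  1.8   0.01 -0.02  0.14]
45 [ 1.89 -2.08  1.91  0.01 -0.02  0.14]
50 [ 1.9  -2.2   2.03  0.01 -0.02  0.14]
55 [ 1.9  -2.32  2.16  0.01 -0.02  0.14]
60 [ 1.9  -2.42  2.3   0.01 -0.02  0.14]
65 [ 1.9  -2.51  2.45  0.01 -0.02  0.14]
70 [ 1.9  -2.59  2.61  0.01 -0.02  0.14]
75 [ 1.9  -2.66  2.77  0.01 -0.02  0.14]
80 [ 1.9  -2.7   2.94  0.01 -0.02  0.14]
85 [ 1.9  -2.74  3.11  0.01 -0.02  0.14]
90 [ 1.9  -2.76  3.28  0.01 -0.02  0.14]
95 [ 1.9  -2.76  3.46  0.01 -0.02  0.14]
```

View pics/side12c.png

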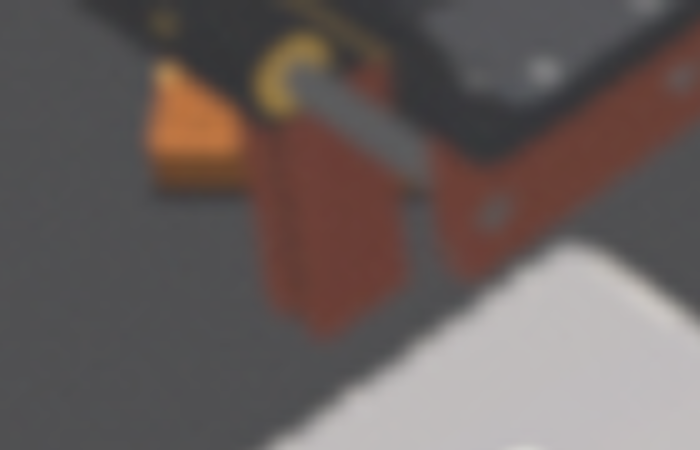

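apply_moves(
  targets=[
    [0.6,-0.3,0,0,0,0.1],
    [1.3,-0.7,0,0,0,0.1],
    [1.9,-1.05,0.2,0,0,0.1],
    [1.9,-1.1,0.8,0,0,0.1],
    [1.9,-1.1,1.3,0,0,0.1],
    [1.9,-1.1,1.65,0,0,0.1],
    [1.9,-1.1,1.65,0,0,0.1],
    [1.9,-1.1,1.65,0,0,0.1],
  ],
)

```text
t: 10.0
tool_pos: [0.4641, 0.0658, 0.1501]
tool_rot: [0.712, -3.059, -0.0]
force: [0.3, -0.3, -0.0]
gripper_width: 0.0002
```

```bash
python3 - <<'E'
from h import *
s=status.read_state();print(s["t"],s["tool_pos"],s["force"].round(2),s["joint_vel"].round(3))
im=np.ascontiguousarray(vision.snapshot("wrist")[:,:,::-1]); cv2.imwrite("pics/wrist13.png",im)
im=np.ascontiguousarray(vision.snapshot("side")[:,:,::-1]);o=(180,175)
cv2.imwrite("pics/side13.png",cv2.resize(im[o[1]:o[1]+150,o[0]:o[0]+200],None,fx=4,fy=4,interpolation=cv2.INTER_CUBIC))
print(status.read_state()["tool_pos"])
for a in range(35,96,5):
    P,y=levpose(a); print(a,rel(P,y).round(2))
E
```

```text
10.0 [0.46412893 0.06576292 0.15007122] [ 0.35 -0.31 -0.03] [ 0.    -0.009 -0.023 -0.     0.001  0.   ]
[0.46463547 0.06575062 0.15112917]
35 [ 0.02 -0.69  0.12 -0.    0.01  0.04]
40 [ 0.02 -0.84  0.22 -0.    0.01  0.04]
45 [ 0.02 -0.97  0.33 -0.    0.01  0.04]
50 [ 0.02 -1.1   0.45 -0.    0.01  0.04]
55 [ 0.02 -1.22  0.58 -0.    0.01  0.04]
60 [ 0.02 -1.32  0.72 -0.    0.01  0.04]
65 [ 0.02 -1.41  0.87 -0.    0.01  0.04]
70 [ 0.02 -1.49  1.03 -0.    0.01  0.04]
75 [ 0.03 -1.55  1.19 -0.    0.01  0.04]
80 [ 0.03 -1.6   1.36 -0.    0.01  0.04]
85 [ 0.03 -1.64  1.53 -0.    0.01  0.04]
90 [ 0.03 -1.65  1.7  -0.    0.01  0.04]
95 [ 0.03 -1.66  1.88 -0.    0.01  0.04]
```

View pics/wrist13.png

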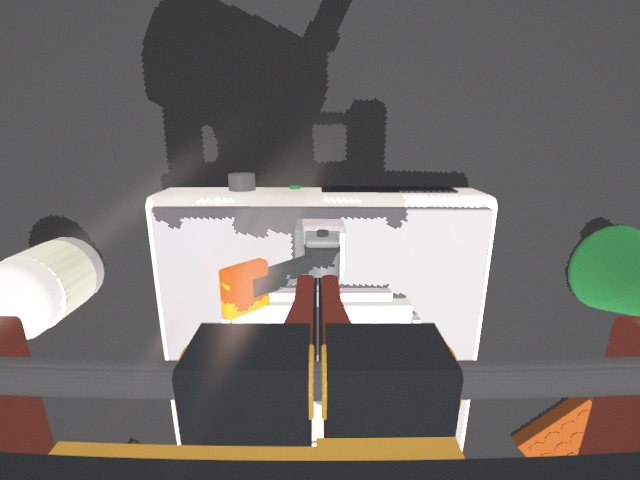

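View pics/side13.png

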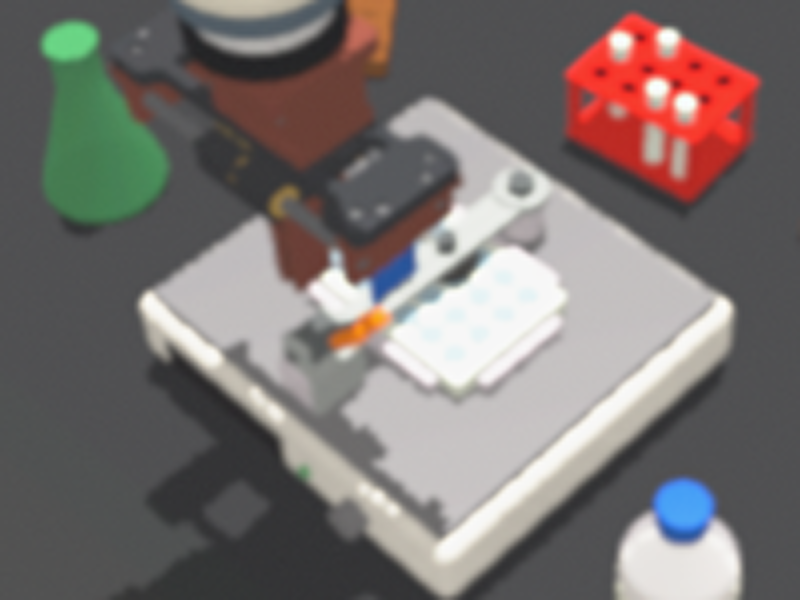

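apply_moves(
  targets=[
    [0,-0.35,0.05,0,0,0],
    [0,-0.6,0.1,0,0,0],
    [0,-0.76,0.17,0,0,0],
    [0,-0.9,0.27,0,0,0],
    [0,-1.04,0.39,0,0,0],
    [0,-1.16,0.52,0,0,0],
    [0,-1.27,0.65,0,0,0],
  ],
)

```text
t: 10.8
tool_pos: [0.4813, 0.0309, 0.1309]
tool_rot: [-0.711, 3.06, -0.0]
force: [-0.4, -1.2, 3.0]
gripper_width: 0.0002
```

```bash
python3 - <<'E'
from h import *
s=status.read_state();print(s["t"],s["tool_pos"],s["force"].round(2))
im=np.ascontiguousarray(vision.snapshot("wrist")[:,:,::-1]); cv2.imwrite("pics/wrist14.png",im)
for a in range(60,96,5):
    P,y=levpose(a); print(a,rel(P,y).round(2))
E
```

```text
10.8 [0.48128977 0.03094049 0.13087087] [-0.45 -1.18  3.  ]
60 [ 0.   -0.03  0.02 -0.   -0.01  0.04]
65 [ 0.   -0.12  0.17 -0.   -0.01  0.04]
70 [ 0.   -0.2   0.33 -0.   -0.01  0.04]
75 [ 0.   -0.26  0.49 -0.   -0.01  0.04]
80 [ 0.   -0.31  0.66 -0.   -0.01  0.04]
85 [ 0.   -0.34  0.83 -0.   -0.01  0.04]
90 [ 0.   -0.36  1.   -0.   -0.01  0.04]
95 [ 0.   -0.37  1.18 -0.   -0.01  0.04]
```

View pics/wrist14.png

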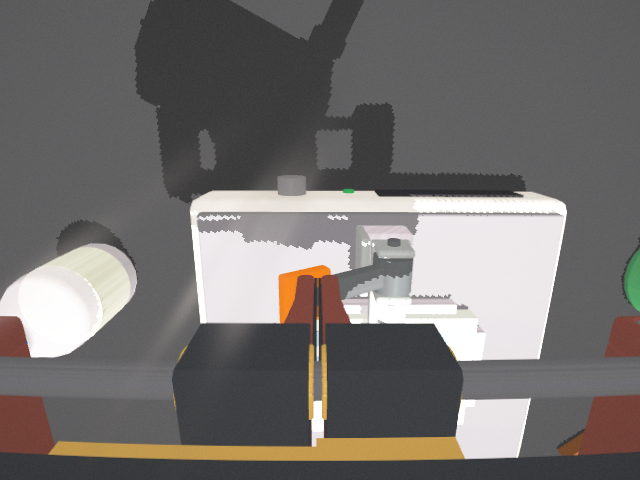

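apply_moves(
  targets=[
    [0,-0.12,0.17,0,0,0],
    [0,-0.2,0.33,0,0,0],
    [0,-0.26,0.49,0,0,0],
    [0,-0.31,0.66,0,0,0],
    [0,-0.34,0.83,0,0,0],
    [0,-0.36,0.92,0,0,0],
    [0,-0.36,0.98,0,0,0],
    [0,-0.36,0.98,0,0,0],
  ],
)

```text
t: 11.65
tool_pos: [0.486, 0.0214, 0.1018]
tool_rot: [-0.711, 3.059, -0.001]
force: [-0.1, -3.1, 3.0]
gripper_width: 0.0006
```

apply_moves(
  targets=[
    [0,0,0.05,0,0,0],
    [0,0,0.1,0,0,0],
    [0,0,0.1,0,0,0],
  ],
)

```text
t: 11.95
tool_pos: [0.4862, 0.0212, 0.0995]
tool_rot: [-0.711, 3.059, -0.002]
force: [-0.2, -2.6, 6.4]
gripper_width: 0.0004
```

apply_moves(
  targets=[
    [0,0,0.05,0,0,0],
    [0,0,0.1,0,0,0],
    [0,0,0.1,0,0,0],
  ],
)

```text
t: 12.25
tool_pos: [0.4864, 0.0211, 0.0986]
tool_rot: [-0.711, 3.058, -0.003]
force: [-5.4, -2.9, 15.1]
gripper_width: 0.0004
```

apply_moves(
  targets=[
    [0,0,0.05,0,0,0],
    [0,0,0.1,0,0,0],
    [0,0,0.1,0,0,0],
  ],
)

```text
t: 12.55
tool_pos: [0.4866, 0.0211, 0.0982]
tool_rot: [-0.71, 3.056, -0.004]
force: [-10.5, -3.0, 26.3]
gripper_width: 0.0007
```

```bash
python3 - <<'E'
from h import *
s=status.read_state();print(s["t"],s["tool_pos"],s["force"].round(2))
im=np.ascontiguousarray(vision.snapshot("wrist")[:,:,::-1]); cv2.imwrite("pics/wrist15.png",im)
im=np.ascontiguousarray(vision.snapshot("side")[:,:,::-1]);o=(180,175)
cv2.imwrite("pics/side15.png",cv2.resize(im[o[1]:o[1]+150,o[0]:o[0]+200],None,fx=4,fy=4,interpolation=cv2.INTER_CUBIC))
E
```

```text
12.55 [0.4865536  0.02112868 0.09817869] [-10.53  -3.03  26.27]
```

View pics/wrist15.png

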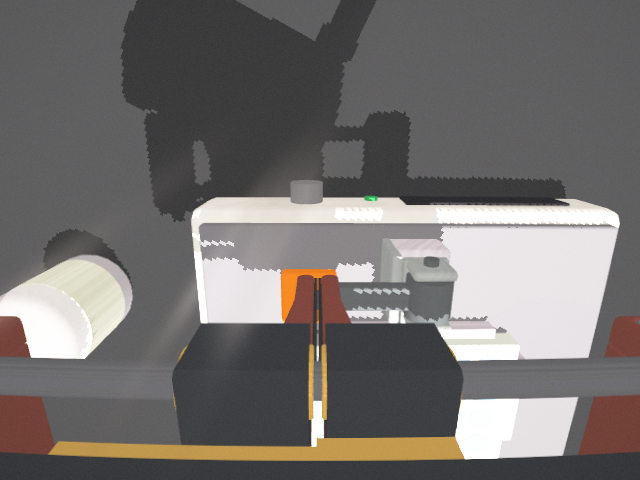

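View pics/side15.png

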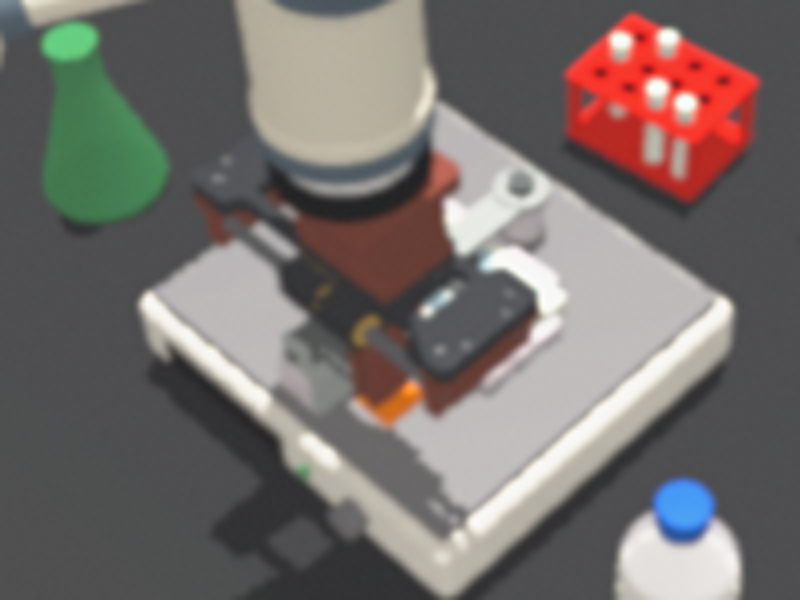

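apply_moves(
  targets=[
    [0,0,-0.4,0,0,0],
    [0,0,-1.0,0,0,0],
    [0,0,-2.0,0,0,0],
    [0,0,-3.2,0,0,0],
    [0,0.8,-4.2,0,0,0],
    [0,2.0,-4.2,0,0,0],
    [0,3.4,-4.2,0,0,0],
    [0,4.8,-4.2,0,0,0],
    [0,6.2,-4.2,0,0,0],
    [0,7.5,-4.2,0,0,0],
    [0,7.5,-4.2,0,0,0],
    [0,7.5,-4.2,0,0,0],
  ],
)

```text
t: 13.85
tool_pos: [0.3859, 0.2241, 0.2179]
tool_rot: [0.715, -3.058, 0.0]
force: [0.1, 0.3, -0.4]
gripper_width: 0.0006
```

```bash
python3 - <<'E'
from h import *
s=status.read_state();print(s["t"],s["tool_pos"],s["force"].round(2))
for nm in("top","side"):
    im=np.ascontiguousarray(vision.snapshot(nm)[:,:,::-1]); c=vision.calibration(nm); o=(180,205) if nm=="top" else (180,175)
    cv2.imwrite(f"pics/{nm}16f.png",im)
    im=cv2.resize(im[o[1]:o[1]+150,o[0]:o[0]+200],None,fx=4,fy=4,interpolation=cv2.INTER_CUBIC)
    for P in [(72,0,92),(-45,0,121),(-11,0,121),(-85,-70,98),(-85,0,98)]:
        cv2.circle(im,tuple(int(a) for a in (proj(S2W(P,p),c)[0]-o)*4),4,(0,0,255),1)
    cv2.imwrite(f"pics/{nm}16.png",im)
E
```

```text
13.85 [0.38591601 0.22413037 0.21791749] [ 0.09  0.25 -0.42]
```

View pics/side16.png

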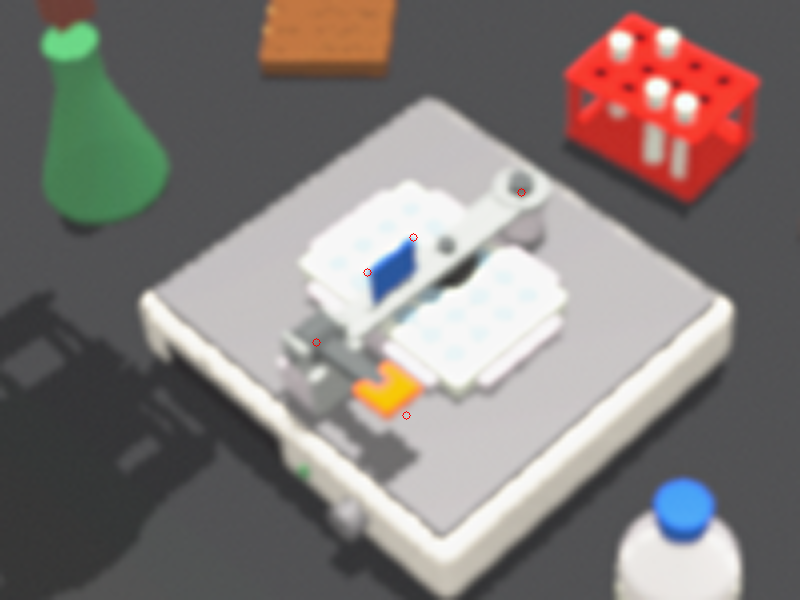

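View pics/top16f.png

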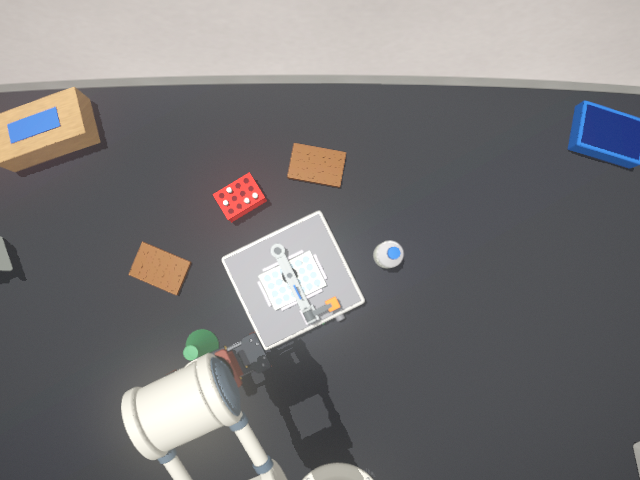

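View pics/top16.png

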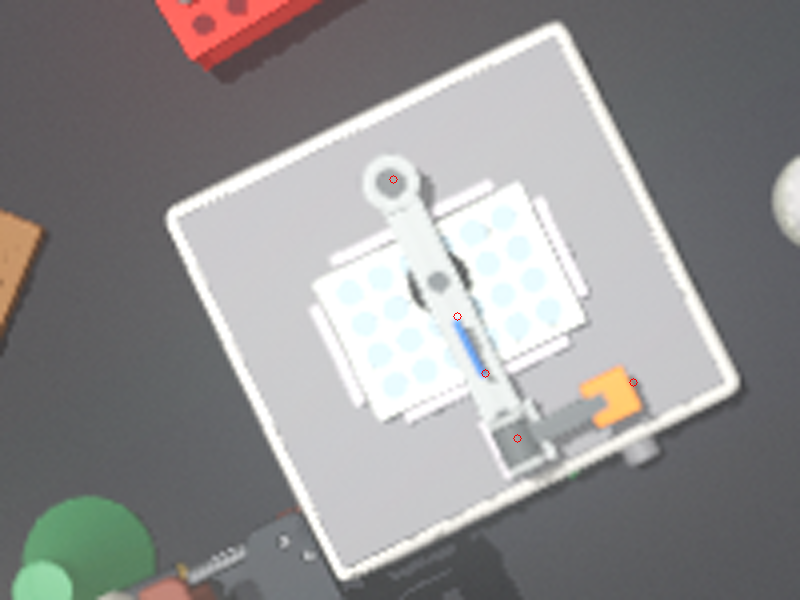

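```bash
python3 - <<'E'
from h import *
a=cv2.imread("pics/top0.png").astype(int); b=cv2.imread("pics/top16f.png").astype(int)
d=np.abs(a-b).sum(2)
for n,(x0,y0,x1,y1) in dict(rack=(210,170,270,225),bottle=(370,238,408,272),flask=(182,328,215,352)).items(): print(n,d[y0:y1,x0:x1].mean().round(1))
s=status.read_state(); print(s["force"],s["joint_vel"].round(3))
print(robot.hand_in())
E
```

```text
rack 4.8
bottle 5.6
flask 17.0
[-0.96851494 -0.4018198  -0.27271128] [-0.018 -0.    -0.004  0.001  0.001  0.003]
the job is handed in; nothing more can be done
None
```

I swung the strap closed with the outside of the closed fingers on the blue tab until it hit its stop. I then pushed the orange lever down to its stop, lifted the hand clear and handed in at about 14 s.

- **First pass missed:** the fingers went over the tab without touching it, because the fingertips sit about 22 mm higher than stated. The force stayed below 1 N and nothing moved, so I repeated the push about 23 mm lower.
- **Strap:** it stopped moving at about 25–30 N on the tab. The last top view shows it running from the pivot to the latch block, within about 1° of the shaker's axis.
- **Lever:** it stopped moving at about 26 N. In the last top and side views it looks level, and its tip is within a few mm of the predicted closed position. I judged the pad pressing on the plate from the lever being down, not by seeing the contact.
- **Plate and surroundings:** the plate is in its nest. The rack and bottle show no change in before/after pictures. The flask area differed more in that comparison (17, against about 5 for the other two), probably from the arm and its shadow. By eye, the flask is in the same place in both views.
- **Hand:** the force reading is near zero. The hand is over the flask side, with its fingertips about 95 mm above the flask.

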